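Set the preset selector's code wheels and load the code

TASK

On the preset selector, set the three code wheels so that, from left to right as the robot sees them, they show 4, 2 and 5 dots on top; then, only when the whole code is set, press the load button in and let go. The wheels sit on soft springs at uneven heights: feel for each and turn it with a light fingertip, never pressing on any part of the selector with more than 15 N, and leave the things lying round it where they are.

Things in the scene. Friction and masses are not known exactly. Their poses are not given: they have to be found in the camera images.
- selector: Preset selector, grey metal case with aluminium top plate, fixed to the bench: 120 (x) by 220 (y) mm, 72 mm high, with 4 mm thick feet out to 21 mm beyond both y ends. Origin: centre of its underside. x points away from the robot, y to its left, z up. In the plate at x = 0: left, middle, right code wheels at y = +70, +24, -22 mm (22 mm free between them), load button at y = -80 mm.
- left_wheel (a joint): Turn of the left code wheel, rad. Number shown = white dots (1 to 6, as on dice) on the field facing straight up = 1 + value / 0.785 (fields 45 deg apart). Grows as the wheel's top is moved along selector +x (away from the robot), falls towards -x; stops just beyond 1 and 6, no wrap-round. A spring detent pulls the released wheel onto the nearest number (unless left exactly halfway).
- middle_wheel (a joint): Turn of the middle code wheel, rad. Number shown = white dots (1 to 6, as on dice) on the field facing straight up = 1 + value / 0.785 (fields 45 deg apart). Grows as the wheel's top is moved along selector +x (away from the robot), falls towards -x; stops just beyond 1 and 6, no wrap-round. A spring detent pulls the released wheel onto the nearest number (unless left exactly halfway).
- right_wheel (a joint): Turn of the right code wheel, rad. Number shown = white dots (1 to 6, as on dice) on the field facing straight up = 1 + value / 0.785 (fields 45 deg apart). Grows as the wheel's top is moved along selector +x (away from the robot), falls towards -x; stops just beyond 1 and 6, no wrap-round. A spring detent pulls the released wheel onto the nearest number (unless left exactly halfway).
- left_slot (a point): Slot of the left code wheel: centre of the slot, at plate height (72 mm above the bench), straight below the wheel's top. Axes as the selector. Wheel: black plastic, radius 30 mm, 24 mm wide, level axle along selector y; ribs only for looks, the rim feels smooth. Its top stands 13 to 23 mm above the plate, differently for each wheel and each start, and is not measured: feel for it.
- middle_slot (a point): Slot of the middle code wheel, as left_slot, with a like wheel. All wheels are turned by friction: fingertip pressed down on the top of the rim and moved along selector x, 23.6 mm per number; about 1.6 N along the rim carries it over a detent, so 4 to 9 N of pressure is right and less slips. The fingertip must stay over the top: for more turn, lift and go again.
- right_slot (a point): Slot of the right code wheel, as left_slot, with a like wheel. Every wheel's axle is sprung: it sinks 1 mm per 3.5 N pressed, 6 mm at most (hard stop).
- load_button (a joint): Travel of the load button, m: 0 up, 0.006 fully down; counts as pressed beyond 0.003 (about 4.6 N). A round steel button of radius 13 mm on a black round housing at the right end of the selector's plate; its top stands 22 mm above the plate. A spring returns it; it takes about 2 N to start it and 7 N to hold it fully down, where it meets a hard stop: go slowly.
- load_button_top (a point): Centre of the top face of the load button (moves with it); pressed straight down.
- tape_roll: Roll of tape, 100 mm across, 19 mm high, lying loose on the bench behind the selector; bystander. Origin: centre of its underside.
- spare_collar: Metal collar ring, 58 mm across, 14 mm high, loose on the bench to the left of the selector; bystander. Origin: centre of its underside.
- petri_2: Petri dish, 55 mm across, 12 mm high, loose on the bench behind the selector; bystander. Origin: centre of its underside.
- marker_1: Marker pen, 134 mm long, 12 mm thick, lying loose on the bench in front of the selector; bystander. Origin: centre of its underside.

How it is judged:
By the outcome, as a careful person would: the job done as asked, in the order asked, and still so for the second after the job is handed in, with the robot touching nothing.
It also fails if it takes over 72 s, if anything falls off the work surface, if the arm or the gripper's body presses on something with over 40 N, if the wrist force passes 120 N, or if a joint passes its speed limit or range.

ROBOT

A 6-joint arm with a two-finger parallel gripper is mounted at the origin on a cart in front of the work surface, level with it; the furniture and walls round the work are solid. World frame = base frame: x ahead of the robot, y to its left, z up, the work surface at z = 0. Lengths are in mm, angles in rad, forces in N, time in s.
With the tool pointing down it reaches from about 275 to 750 mm from the base axis. Payload 10.2 kg.
Tool frame: the origin (TCP) lies at the very end of the fingers, on their centre line; the grasp point (between the pads) lies 19 mm behind it; z points along the fingers, y is the line along which they close (so a half turn about z gives the same grasp; the last joint's range is limited). The gripper opens to 85 mm and grips with 20 to 120 N. Pads are 22 mm wide; open, the fingers measure 114 mm over their backs; the gripper's body (76 mm by 85 mm) begins 54 mm behind the grasp point. The pads swing forward as they close: fully open they stand 13 mm farther back than shut.
Start: joints at [-1.507, 0.313, 1.498, -0, 1.331, -0.223], TCP at [148.501, -503.566, 231.294] pointing down, gripper open.
Joint ranges: [-2.94, 2.94], [-0.97, 2.17], [0.19, 2.56], [-1.23, 4.37], [0.02, 3.11], [-2.88, 2.88]. Speed limits (rad/s): [2.39, 2.39, 3.01, 3.14, 3.14, 3.14].

INTERFACE

Orientations are given as a unit quaternion [w, x, y, z].
In Python, from rig import * gives the robot as it stands. The module is installed in compiled form; this text tells all that it offers.
- The arm moves only by the shell command python3 -m crank 'ROWS' [FORCE]. ROWS is JSON, a list that holds one entry, the list of rows, each a list of 7 numbers: the shift along the tool's x, y, z in units of 25 mm (1.0 is 25 mm), then the turn, a rotation vector about the tool's x, y, z in units of 8 degrees (1.0 is 8 degrees), then the finger opening in mm, from 0 to 85.4. A call has exactly 8 rows; each row shifts and turns the commanded pose from where the row before left it, along the tool's axes as they then stand; what a row does not reach is not made up. A row lasts 1/10 s, in which the tool goes at most 50 mm and 8.59 degrees, less where a joint would pass 70% of its speed; a pose out of reach is approached as far as the arm can. A call is refused whole if a number of a shift passes 1 or a number of a turn 1, either way. A call with a gripper value outside its range is refused whole. The fingers move at their own pace and stop on an object; FORCE is the grip in N (left out, the last holds). Time passes only in rows, so rows that do not move let the fingers close, or fill a call up. It gives the time, the measured TCP pose, the force, the opening and the grip force at its end, in the units of the state.
- sense(): the state, without advancing time (a new reading comes with each control period).
- capture(name): name is "scene" or "top"; returns the picture (420x560x3 uint8, blue, green, red); there is no depth.
- camera_model(name): a dict with "fx", "fy", "cx", "cy" (pixels), "k1" (the pictures are not rectified: a ray, as slopes to the right and down, at radius r is drawn at 1 + k1 r^2 times it, then the intrinsics apply), "world_from_camera" (4x4, takes a point from camera to world coordinates). Camera axes: x right, y up, looking along -z (the intrinsics and any distortion apply to the point x, -y, -z); pixel columns grow to the right and rows downward; lengths in mm; the calibration is good to about 2 mm. A picture is of the moment at which its call begins. camera_model takes no time and is no camera call.
- finish_job(): hands the job in; it is judged then, once.
The state is a dict: "time_s": time; "joints": joint angles; "dq": joint speeds; "tau": joint torques, N m; "eef_pos": TCP position; "ee_rot": TCP orientation; "force": force on the tool from outside, world axes, zero at the start; "wrist_torque": the same for the moment, N m; "grip_width": opening from 0.0 (shut) to 1.0 (fully open); "grip_force": force on a finger pad.
Only numpy, scipy, OpenCV 4.12 (cv2) and the standard library are available. Lean on these libraries where they do the work, as an engineer would, in place of code of your own. Each camera call takes 0.05 s, during which the arm holds its last target. There are 200 camera calls.

## Working session

There is one attempt and no reset: what is moved stays moved. The work goes in short steps, Python scripts to look and compute and a shell command to move; the robot and the scene stay as the last step left them, time stands still between calls to the robot, and variables do not carry over. Pictures are saved under pics/ and viewed, at most 10 in all, crops included, and the job is handed in when it is done.

```bash
mkdir -p pics; python3 - <<'E'
from rig import *
import cv2
s=sense();print(s)
for n in("scene","top"):
    cv2.imwrite(f"pics/{n}0.png",capture(n));print(camera_model(n))
E
```

```text
{'time_s': 0.0, 'joints': array([-1.50740549e+00,  3.13460089e-01,  1.49843621e+00,  5.35455170e-06,
        1.33102668e+00, -2.23385046e-01]), 'dq': array([-6.12535522e-05,  1.29430313e-04, -1.14541419e-03, -1.88053662e-03,
        1.17164849e-03,  9.30769625e-04]), 'tau': array([-1.59935455e-03, -4.12271726e+01, -2.59742099e+01, -2.22879416e-04,
        4.19664822e-03, -1.36060882e-05]), 'eef_pos': array([ 148.48226138, -503.29141847,  230.73025264]), 'ee_rot': array([-6.62828050e-04,  9.89737422e-01,  1.42896440e-01,  5.57463297e-05]), 'force': array([-0.07274832, -1.11063882, -0.59641485]), 'wrist_torque': array([-0.04009765, -0.0521933 ,  0.01087193]), 'grip_force': 0.0, 'grip_width': 1.0033215488222642}
{'fx': 429.1899080712486, 'fy': 429.1899080712486, 'cx': 273.74814004383705, 'cy': 206.1294685787715, 'k1': 0.022395119634805904, 'world_from_camera': array([[-4.69387939e-01,  4.40124982e-01, -7.65483483e-01,
        -9.49884840e+01],
       [-8.82762222e-01, -2.14125871e-01,  4.18187722e-01,
         5.21251565e+02],
       [ 2.01450460e-02,  8.72032173e-01,  4.89033808e-01,
         5.06821483e+02],
       [ 0.00000000e+00,  0.00000000e+00,  0.00000000e+00,
         1.00000000e+00]])}
{'fx': 534.2416500585128, 'fy': 534.2416500585128, 'cx': 269.97813619156557, 'cy': 204.54932730627706, 'k1': -0.16659085767471576, 'world_from_camera': array([[-2.35269667e-02,  9.90802995e-01, -1.33251292e-01,
         4.41649358e+02],
       [-9.99438827e-01, -2.01314710e-02,  2.67722899e-02,
         1.93225819e+02],
       [ 2.38435205e-02,  1.33806386e-01,  9.90720615e-01,
         1.07107470e+03],
       [ 0.00000000e+00,  0.00000000e+00,  0.00000000e+00,
         1.00000000e+00]])}
```

View pics/scene0.png

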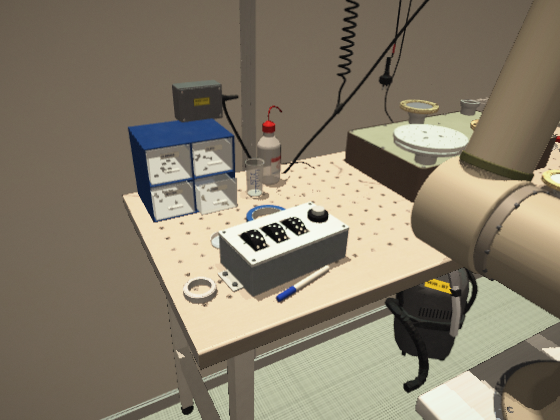

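View pics/top0.png

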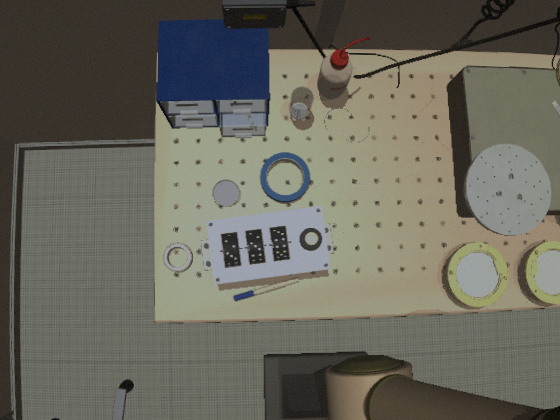

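```bash
cat > h.py <<'E'
from rig import *
import cv2, numpy as np
def ray(n,uv):
    m=camera_model(n);K=np.array([[m['fx'],0,m['cx']],[0,m['fy'],m['cy']],[0,0,1]])
    p=cv2.undistortPoints(np.float64(uv).reshape(-1,1,2),K,np.array([m['k1'],0,0,0,0])).reshape(-1,2)
    T=m['world_from_camera'];d=np.c_[p[:,0],-p[:,1],-np.ones(len(p))]@T[:3,:3].T
    return T[:3,3],d
def cast(n,uv,z):
    o,d=ray(n,uv);return (o+d*((z-o[2])/d[:,2])[:,None])[:,:2]
E
python3 - <<'E'
from h import *
im=cv2.imread("pics/top0.png")
crop=im[200:290,195:340];cv2.imwrite("pics/c1.png",cv2.resize(crop,None,fx=5,fy=5,interpolation=cv2.INTER_CUBIC))
hsv=cv2.cvtColor(im,cv2.COLOR_BGR2HSV)
print([ (tuple(im[r,c])) for r,c in((220,265),(255,300),(225,340),(300,200),(270,240))])
g=cv2.cvtColor(im,cv2.COLOR_BGR2GRAY)
m=np.zeros_like(g);m[205:285,205:335]=(g[205:285,205:335]<75)*255
for c in cv2.findContours(m,cv2.RETR_EXTERNAL,cv2.CHAIN_APPROX_NONE)[0]:
    if cv2.contourArea(c)>80:
        w=cast("top",c.astype(float),72).astype(np.float32);print(cv2.contourArea(c),cv2.boundingRect(c),cv2.minAreaRect(w),cv2.minEnclosingCircle(w))
b,gg,r=[im[...,i].astype(int) for i in range(3)]
p=((b>=gg-2)&(g>140)).astype(np.uint8)*255;q=np.zeros_like(p);q[200:290,195:340]=p[200:290,195:340]
q=cv2.morphologyEx(q,cv2.MORPH_OPEN,np.ones((5,5)))
c=max(cv2.findContours(q,cv2.RETR_EXTERNAL,cv2.CHAIN_APPROX_NONE)[0],key=cv2.contourArea)
w=cast("top",c.astype(float),72).astype(np.float32);print("plate",cv2.minAreaRect(w),cv2.boxPoints(cv2.minAreaRect(w)))
s=cv2.imread("pics/scene0.png");cv2.imwrite("pics/c2.png",cv2.resize(s[195:295,210:355],None,fx=5,fy=5,interpolation=cv2.INTER_CUBIC))
E
```

```text
[(np.uint8(173), np.uint8(161), np.uint8(153)), (np.uint8(174), np.uint8(162), np.uint8(156)), (np.uint8(136), np.uint8(162), np.uint8(157)), (np.uint8(135), np.uint8(160), np.uint8(154)), (np.uint8(174), np.uint8(160), np.uint8(154))]
461.0 (221, 232, 20, 35) ((493.40155029296875, 241.95892333984375), (62.39665222167969, 28.88752555847168), 6.107848167419434) ((493.3858642578125, 241.1659393310547), 33.104225158691406)
456.0 (246, 229, 19, 35) ((498.0418395996094, 196.10325622558594), (62.062591552734375, 28.828365325927734), 6.33456563949585) ((498.54388427734375, 196.03175354003906), 33.13322067260742)
345.5 (300, 228, 22, 22) ((510.2018737792969, 91.62429809570312), (39.64375305175781, 39.5232048034668), 88.60186004638672) ((509.9327087402344, 92.68959045410156), 20.91524887084961)
452.0 (270, 226, 19, 35) ((503.1416015625, 150.39405822753906), (61.77466583251953, 28.921724319458008), 6.579938888549805) ((503.1793212890625, 151.00660705566406), 33.23809814453125)
plate ((500.8125, 172.416015625), (119.88894653320312, 219.86456298828125), 6.272665500640869) [[429.2157  275.14062]
 [453.23813  56.59234]
 [572.4093   69.69141]
 [548.38684 288.2397 ]]
```

View pics/c1.png

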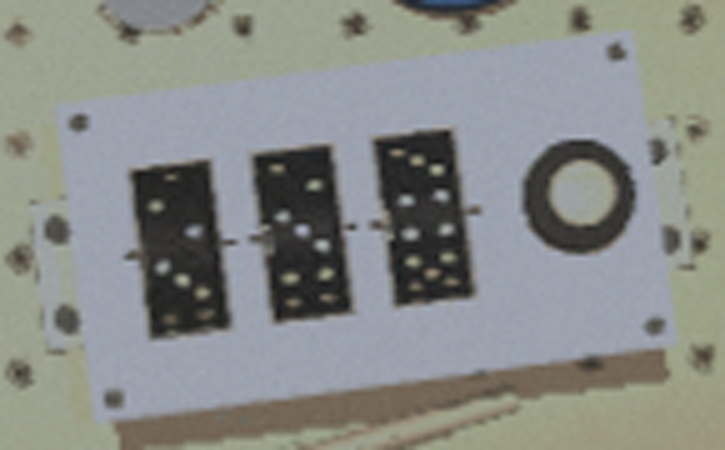

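View pics/c2.png

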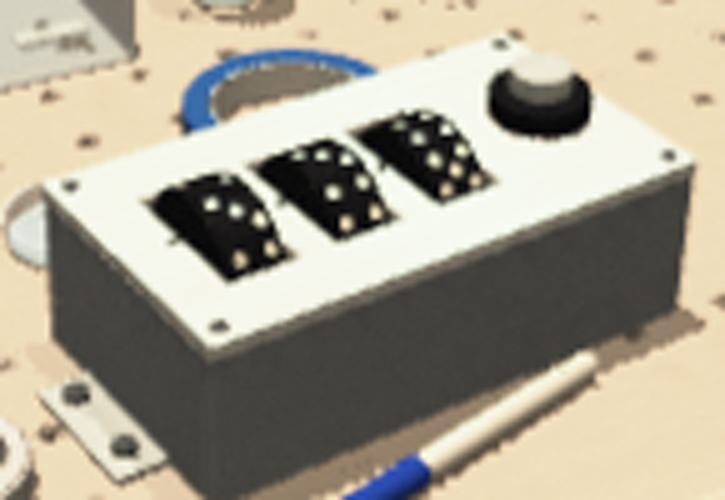

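The top view crop shows the left wheel about halfway between 2 and 3 (2-field at row 218, 3-field at 280, axle marks at 249). The middle wheel shows 3 (231 against 233) and the right wheel shows 4 (215 against 218). The plate fit gives 119.9 x 219.9 mm, centred at (500.8, 172.4) with yaw 6.27°. The slots and button agree with it.

```bash
python3 -m crank '[[[0.88,-0.98,-0.6,0,0,0,0],[0.88,-0.98,-0.6,0,0,0,0],[0.88,-0.98,-0.6,0,0,0,0],[0.88,-0.98,-0.6,0,0,0,0],[0.88,-0.98,-0.6,0,0,0,0],[0.88,-0.98,0,0,0,0,0],[0.88,-0.98,0,0,0,0,0],[0.88,-0.98,0,0,0,0,0]]]' 30
python3 -m crank '[[[0.88,-0.98,0,0,0,0,0],[0.88,-0.98,0,0,0,0,0],[0.88,-0.98,0,0,0,0,0],[0.88,-0.98,0,0,0,0,0],[0.88,-0.98,0,0,0,0,0],[0.88,-0.98,0,0,0,0,0],[0.88,-0.98,0,0,0,0,0],[0.88,-0.98,0,0,0,0,0]]]'
python3 -m crank '[[[0.88,-0.98,0,0,0,0,0],[0.88,-0.98,0,0,0,0,0],[0.88,-0.98,0,0,0,0,0],[0.88,-0.98,0,0,0,0,0],[0.88,-0.98,0,0,0,0,0],[0.88,-0.98,0,0,0,0,0],[0.88,-0.98,0,0,0,0,0],[0.88,-0.98,0,0,0,0,0]]]'
python3 -m crank '[[[0,0,0,0,0,-1,0],[0,0,0,0,0,-1,0],[0,0,0,0,0,-1,0],[0,0,0,0,0,-1,0],[0,0,0,0,0,-1,0],[0,0,0,0,0,-1,0],[0,0,0,0,0,-1,0],[0,0,0,0,0,-1,0]]]'
cat >> h.py <<'E'
from scipy.spatial.transform import Rotation as R
C=np.array([500.8,172.4]);Y=np.radians(6.27)
def tgt(x,y,z):
    return np.r_[C+[x*np.cos(Y)-y*np.sin(Y),x*np.sin(Y)+y*np.cos(Y)],z]
def rel(x,y,z):
    s=sense();r=R.from_quat(s['ee_rot'],scalar_first=True)
    print('t',round(s['time_s'],2),'pos',s['eef_pos'].round(1),'F',s['force'].round(2),'w',round(s['grip_width'],2))
    print('shift units',(r.inv().apply(tgt(x,y,z)-s['eef_pos'])/25).round(3))
    Rt=np.c_[[-np.sin(Y)*1,np.cos(Y),0],[np.cos(Y),np.sin(Y),0],[0,0,-1.]]
    print('turn units',(np.degrees((r.inv()*R.from_matrix(Rt)).as_rotvec())/8).round(3))
E
python3 -c "
from h import *
rel(0,70,130)"
```

```text
time_s: 0.9
eef_pos: [262.2, -264.4, 306.2]
ee_rot: [-0.0, 0.99, 0.143, 0.0]
force: [-0.4, -0.1, 0.5]
grip_width: -0.004
grip_force: 0.0
time_s: 1.7
eef_pos: [375.5, -26.6, 306.2]
ee_rot: [-0.0, 0.99, 0.143, -0.0]
force: [0.1, -0.7, -0.7]
grip_width: -0.002
grip_force: 0.0
time_s: 2.5
eef_pos: [488.9, 211.1, 305.9]
ee_rot: [0.0, 0.99, 0.143, -0.0]
force: [0.0, -0.6, -0.5]
grip_width: 0.005
grip_force: 0.0
time_s: 3.3
eef_pos: [488.5, 209.7, 305.9]
ee_rot: [-0.0, 0.762, 0.648, -0.0]
force: [0.2, -1.1, -0.7]
grip_width: -0.0
grip_force: 0.0
t 3.3 pos [488.5 209.7 305.9] F [ 0.21 -1.1  -0.66] w -0.0
shift units [ 1.305 -0.016  7.036]
turn units [-6.000e-03  1.000e-03 -1.938e+00]
```

```bash
python3 -m crank '[[[0,0,0,0,0,-0.97,0],[0,0,0,0,0,-0.97,0],[0.63,0.02,1,0,0,0,0],[0.63,0.02,1,0,0,0,0],[0,0,1,0,0,0,0],[0,0,1,0,0,0,0],[0,0,1,0,0,0,0],[0,0,1,0,0,0,0]]]'
python3 -m crank '[[[0,0,0.5,0,0,0,0],[0,0,0.24,0,0,0,0],[0,0,0.2,0,0,0,0],[0,0,0.1,0,0,0,0],[0,0,0,0,0,0,0],[0,0,0,0,0,0,0],[0,0,0,0,0,0,0],[0,0,0,0,0,0,0]]]'
python3 - <<'E'
from h import *
rel(-7,70,100)
for n in("scene","top"): cv2.imwrite(f"pics/{n}1.png",capture(n))
a=cv2.imread("pics/scene1.png")[130:310,190:370];b=cv2.imread("pics/top1.png")[180:300,170:340]
cv2.imwrite("pics/v1.png",np.hstack([cv2.resize(a,(400,400)),cv2.resize(b,(400,400*120//170)) if 0 else cv2.copyMakeBorder(cv2.resize(b,(400,282)),0,118,0,0,0)]))
E
```

```text
time_s: 4.1
eef_pos: [486.0, 241.2, 155.0]
ee_rot: [-0.0, 0.669, 0.743, -0.0]
force: [0.5, -0.5, 0.8]
grip_width: 0.001
grip_force: 0.0
time_s: 4.9
eef_pos: [486.4, 241.3, 130.6]
ee_rot: [0.0, 0.669, 0.743, 0.0]
force: [-0.6, 0.8, -0.5]
grip_width: 0.0
grip_force: 0.0
t 4.9 pos [486.4 241.3 130.6] F [-0.61  0.82 -0.55] w 0.0
shift units [-1.000e-03 -1.000e-02  1.223e+00]
turn units [ 0.003 -0.001 -0.04 ]
```

View pics/v1.png

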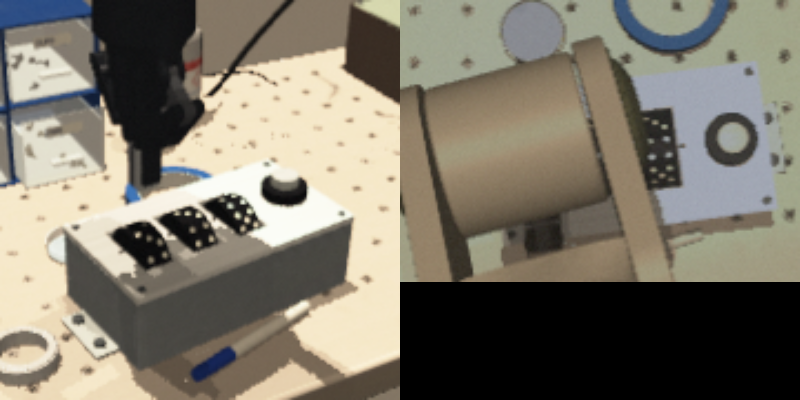

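```bash
python3 -m crank '[[[0,0,0.5,0,0,0,0],[0,0,0.5,0,0,0,0],[0,0,0.3,0,0,0,0],[0,0,0.06,0,0,0,0],[0,0,0.02,0,0,0,0],[0,0,0,0,0,0,0],[0,0,0,0,0,0,0],[0,0,0,0,0,0,0]]]'
python3 -m crank '[[[0,0,0.02,0,0,0,0],[0,0,0.02,0,0,0,0],[0,0,0.02,0,0,0,0],[0,0,0.02,0,0,0,0],[0,0,0.02,0,0,0,0],[0,0,0.02,0,0,0,0],[0,0,0,0,0,0,0],[0,0,0,0,0,0,0]]]'
python3 -c "
from h import *
rel(-7,70,92)"
```

```text
time_s: 5.8
eef_pos: [486.5, 241.3, 96.1]
ee_rot: [0.0, 0.669, 0.743, 0.0]
force: [0.0, 0.6, 0.5]
grip_width: 0.0
grip_force: 0.0
time_s: 6.6
eef_pos: [486.3, 241.2, 92.8]
ee_rot: [0.0, 0.669, 0.743, -0.0]
force: [0.7, -0.1, 1.3]
grip_width: 0.001
grip_force: 0.0
t 6.6 pos [486.3 241.2  92.8] F [ 0.66 -0.07  1.27] w 0.0
shift units [ 0.001 -0.006  0.032]
turn units [ 0.    0.   -0.04]
```

```bash
python3 -m crank '[[[0,0,0.02,0,0,0,0],[0,0,0.02,0,0,0,0],[0,0,0.02,0,0,0,0],[0,0,0.02,0,0,0,0],[0,0,0,0,0,0,0],[0,0,0,0,0,0,0],[0,0,0,0,0,0,0],[0,0,0,0,0,0,0]]]'
```

```text
time_s: 7.4
eef_pos: [486.3, 241.2, 90.8]
ee_rot: [-0.0, 0.669, 0.743, 0.0]
force: [0.4, -0.1, -0.8]
grip_width: 0.002
grip_force: 0.0
```

```bash
python3 -m crank '[[[0,0,0.02,0,0,0,0],[0,0,0.02,0,0,0,0],[0,0,0.02,0,0,0,0],[0,0,0.02,0,0,0,0],[0,0,0.02,0,0,0,0],[0,0,0,0,0,0,0],[0,0,0,0,0,0,0],[0,0,0,0,0,0,0]]]'
```

```text
time_s: 8.2
eef_pos: [486.3, 241.2, 88.3]
ee_rot: [0.0, 0.669, 0.743, 0.0]
force: [0.2, 0.0, 0.2]
grip_width: 0.003
grip_force: 0.0
```

```bash
python3 -m crank '[[[0,0,0.02,0,0,0,0],[0,0,0.02,0,0,0,0],[0,0,0.02,0,0,0,0],[0,0,0.02,0,0,0,0],[0,0,0.02,0,0,0,0],[0,0,0,0,0,0,0],[0,0,0,0,0,0,0],[0,0,0,0,0,0,0]]]'
```

```text
time_s: 9.0
eef_pos: [486.7, 241.3, 86.3]
ee_rot: [0.0, 0.669, 0.743, 0.001]
force: [-1.1, -1.2, 6.8]
grip_width: -0.0
grip_force: 3.0
```

```bash
python3 -m crank '[[[0,0.07,0,0,0,0,0],[0,0.07,0,0,0,0,0],[0,0.07,0,0,0,0,0],[0,0.07,0,0,0,0,0],[0,0.07,0,0,0,0,0],[0,0.07,0,0,0,0,0],[0,0.07,0,0,0,0,0],[0,0.07,0,0,0,0,0]]]'
```

```text
time_s: 9.8
eef_pos: [500.5, 242.8, 86.2]
ee_rot: [0.0, 0.669, 0.743, 0.0]
force: [-1.9, 0.3, 5.7]
grip_width: 0.0
grip_force: 2.8
```

```bash
python3 -m crank '[[[0,0,-0.2,0,0,0,0],[0,-0.34,-0.04,0,0,0,0],[0,-0.34,0,0,0,0,0],[0,0,0.04,0,0,0,0],[0,0,0.06,0,0,0,0],[0,0,0.06,0,0,0,0],[0,0,0.04,0,0,0,0],[0,0,0.04,0,0,0,0]]]'
python3 -m crank '[[[0,0.1,0,0,0,0,0],[0,0.1,0,0,0,0,0],[0,0.1,0,0,0,0,0],[0,0.1,0,0,0,0,0],[0,0.1,0,0,0,0,0],[0,0.1,0,0,0,0,0],[0,0.1,0,0,0,0,0],[0,0.1,0,0,0,0,0]]]'
python3 -m crank '[[[0,0,-0.2,0,0,0,0],[0,0,-1,0,0,0,0],[-0.6,-0.4,-1,0,0,0,0],[-0.6,0.4,0,0,0,0,0],[-0.64,0,0,0,0,0,0],[0,0,0,0,0,0,0],[0,0,0,0,0,0,0],[0,0,0,0,0,0,0]]]'
python3 - <<'E'
from h import *
rel(10,24,100)
cv2.imwrite("pics/scene2.png",capture("scene"))
a=cv2.imread("pics/scene2.png")[190:300,205:355]
cv2.imwrite("pics/v2.png",cv2.resize(a,None,fx=5,fy=5,interpolation=cv2.INTER_CUBIC))
E
```

```text
time_s: 10.6
eef_pos: [483.6, 240.9, 86.1]
ee_rot: [0.0, 0.669, 0.743, 0.0]
force: [-1.4, -0.5, 7.0]
grip_width: 0.001
grip_force: 3.3
time_s: 11.4
eef_pos: [504.0, 243.1, 86.3]
ee_rot: [0.001, 0.669, 0.743, 0.001]
force: [2.3, 0.3, 3.5]
grip_width: -0.002
grip_force: 1.9
time_s: 12.2
eef_pos: [507.6, 197.5, 140.1]
ee_rot: [-0.001, 0.669, 0.743, -0.0]
force: [-0.3, 0.1, -0.3]
grip_width: -0.001
grip_force: 0.0
t 12.2 pos [507.6 197.5 140.1] F [-0.3   0.08 -0.3 ] w -0.0
shift units [-0.007  0.021  1.605]
turn units [-0.01  -0.001 -0.039]
```

View pics/v2.png

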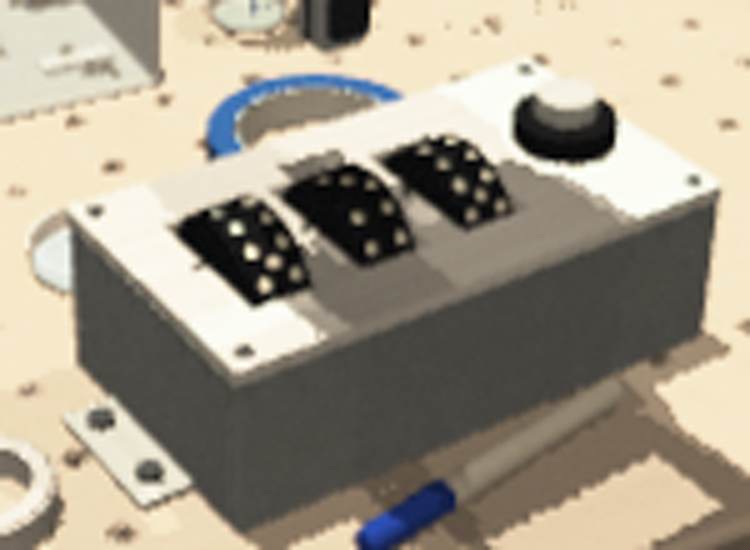

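The left wheel now looks like the right one: the 5-field is on the near side around (271,262), so 4 should be on top. Next is the middle wheel.

```bash
python3 -m crank '[[[0,0,0.8,0,0,0,0],[0,0,0.7,0,0,0,0],[0,0,0.2,0,0,0,0],[0,0,0.06,0,0,0,0],[0,0,0.02,0,0,0,0],[0,0,0.02,0,0,0,0],[0,0,0,0,0,0,0],[0,0,0,0,0,0,0]]]'
python3 -m crank '[[[0,0,0.02,0,0,0,0],[0,0,0.02,0,0,0,0],[0,0,0.02,0,0,0,0],[0,0,0.02,0,0,0,0],[0,0,0.01,0,0,0,0],[0,0,0,0,0,0,0],[0,0,0,0,0,0,0],[0,0,0,0,0,0,0]]]'
```

```text
time_s: 13.05
eef_pos: [508.2, 197.2, 96.2]
ee_rot: [0.0, 0.669, 0.743, 0.0]
force: [0.2, 1.4, -0.9]
grip_width: 0.0
grip_force: 0.0
time_s: 13.85
eef_pos: [508.0, 197.2, 93.6]
ee_rot: [0.0, 0.669, 0.743, 0.0]
force: [-1.1, -0.8, -0.0]
grip_width: -0.004
grip_force: 0.0
```

```bash
python3 -m crank '[[[0,0,0.02,0,0,0,0],[0,0,0.02,0,0,0,0],[0,0,0.02,0,0,0,0],[0,0,0.02,0,0,0,0],[0,0,0.02,0,0,0,0],[0,0,0,0,0,0,0],[0,0,0,0,0,0,0],[0,0,0,0,0,0,0]]]'
```

```text
time_s: 14.65
eef_pos: [508.0, 197.2, 91.1]
ee_rot: [0.0, 0.669, 0.743, 0.0]
force: [-0.3, -0.6, -0.6]
grip_width: 0.001
grip_force: 0.0
```

```bash
python3 -m crank '[[[0,0,0.02,0,0,0,0],[0,0,0.02,0,0,0,0],[0,0,0.02,0,0,0,0],[0,0,0.02,0,0,0,0],[0,0,0.02,0,0,0,0],[0,0,0,0,0,0,0],[0,0,0,0,0,0,0],[0,0,0,0,0,0,0]]]'
```

```text
time_s: 15.45
eef_pos: [508.0, 197.2, 88.6]
ee_rot: [-0.0, 0.669, 0.743, 0.0]
force: [0.6, 0.3, 0.1]
grip_width: 0.0
grip_force: 0.0
```

```bash
python3 -m crank '[[[0,0,0.02,0,0,0,0],[0,0,0.02,0,0,0,0],[0,0,0.02,0,0,0,0],[0,0,0.02,0,0,0,0],[0,0,0.01,0,0,0,0],[0,0,0,0,0,0,0],[0,0,0,0,0,0,0],[0,0,0,0,0,0,0]]]'
```

```text
time_s: 16.25
eef_pos: [508.0, 197.2, 86.3]
ee_rot: [0.0, 0.669, 0.743, 0.0]
force: [-0.8, 0.1, 0.2]
grip_width: -0.0
grip_force: 0.3
```

```bash
python3 -m crank '[[[0,0,0.02,0,0,0,0],[0,0,0.02,0,0,0,0],[0,0,0.02,0,0,0,0],[0,0,0.01,0,0,0,0],[0,0,0,0,0,0,0],[0,0,0,0,0,0,0],[0,0,0,0,0,0,0],[0,0,0,0,0,0,0]]]'
```

```text
time_s: 17.05
eef_pos: [508.2, 197.2, 84.7]
ee_rot: [0.0, 0.669, 0.743, 0.0]
force: [-1.0, -0.0, 5.0]
grip_width: -0.002
grip_force: 2.5
```

```bash
python3 -m crank '[[[0,-0.1,0.01,0,0,0,0],[0,-0.1,0,0,0,0,0],[0,-0.1,0,0,0,0,0],[0,-0.1,0,0,0,0,0],[0,-0.1,0,0,0,0,0],[0,-0.1,0,0,0,0,0],[0,-0.1,0,0,0,0,0],[0,-0.1,0,0,0,0,0]]]'
python3 -m crank '[[[0,0,-0.2,0,0,0,0],[0,0,-0.4,0,0,0,0],[-0.6,0,0,0,0,0,0],[-0.6,0,0,0,0,0,0],[-0.64,0,0,0,0,0,0],[0,0,0.1,0,0,0,0],[0,0,0,0,0,0,0],[0,0,0,0,0,0,0]]]'
python3 - <<'E'
from h import *
rel(-10,-22,96)
E
```

```text
time_s: 17.85
eef_pos: [488.4, 195.1, 84.8]
ee_rot: [0.0, 0.669, 0.743, 0.0]
force: [-0.2, -0.5, 7.1]
grip_width: 0.001
grip_force: 3.4
time_s: 18.65
eef_pos: [492.7, 149.4, 96.6]
ee_rot: [-0.0, 0.669, 0.743, -0.0]
force: [-0.7, 0.5, 0.5]
grip_width: 0.002
grip_force: 0.0
t 18.65 pos [492.7 149.4  96.6] F [-0.68  0.49  0.5 ] w 0.0
shift units [-0.002  0.02   0.022]
turn units [-0.004 -0.001 -0.04 ]
```

```bash
python3 -m crank '[[[0,0,0.02,0,0,0,0],[0,0,0.02,0,0,0,0],[0,0,0.02,0,0,0,0],[0,0,0.02,0,0,0,0],[0,0,0.02,0,0,0,0],[0,0,0.02,0,0,0,0],[0,0,0,0,0,0,0],[0,0,0,0,0,0,0]]]'
```

```text
time_s: 19.45
eef_pos: [492.9, 149.4, 93.8]
ee_rot: [0.0, 0.669, 0.743, 0.0]
force: [-0.6, -0.2, -0.6]
grip_width: -0.0
grip_force: 0.0
```

```bash
python3 -m crank '[[[0,0,0.02,0,0,0,0],[0,0,0.02,0,0,0,0],[0,0,0.02,0,0,0,0],[0,0,0.02,0,0,0,0],[0,0,0.01,0,0,0,0],[0,0,0,0,0,0,0],[0,0,0,0,0,0,0],[0,0,0,0,0,0,0]]]'
```

```text
time_s: 20.25
eef_pos: [492.9, 149.4, 91.6]
ee_rot: [-0.0, 0.669, 0.743, 0.0]
force: [-0.8, 0.4, 0.8]
grip_width: 0.003
grip_force: 0.0
```

```bash
python3 -m crank '[[[0,0,0.02,0,0,0,0],[0,0,0.02,0,0,0,0],[0,0,0.02,0,0,0,0],[0,0,0.02,0,0,0,0],[0,0,0.01,0,0,0,0],[0,0,0,0,0,0,0],[0,0,0,0,0,0,0],[0,0,0,0,0,0,0]]]'
```

```text
time_s: 21.05
eef_pos: [492.9, 149.4, 89.3]
ee_rot: [0.0, 0.669, 0.743, 0.0]
force: [0.8, 0.2, 0.7]
grip_width: 0.0
grip_force: 0.0
```

```bash
python3 -m crank '[[[0,0,0.02,0,0,0,0],[0,0,0.02,0,0,0,0],[0,0,0.02,0,0,0,0],[0,0,0.02,0,0,0,0],[0,0,0.01,0,0,0,0],[0,0,0,0,0,0,0],[0,0,0,0,0,0,0],[0,0,0,0,0,0,0]]]'
```

```text
time_s: 21.85
eef_pos: [492.9, 149.4, 87.1]
ee_rot: [0.0, 0.669, 0.743, 0.0]
force: [0.1, -0.4, -1.1]
grip_width: 0.001
grip_force: 0.0
```

```bash
python3 -m crank '[[[0,0,0.02,0,0,0,0],[0,0,0.02,0,0,0,0],[0,0,0.02,0,0,0,0],[0,0,0.02,0,0,0,0],[0,0,0,0,0,0,0],[0,0,0,0,0,0,0],[0,0,0,0,0,0,0],[0,0,0,0,0,0,0]]]'
```

```text
time_s: 22.65
eef_pos: [492.9, 149.4, 85.1]
ee_rot: [-0.0, 0.669, 0.743, -0.0]
force: [-0.9, 0.2, 0.7]
grip_width: 0.0
grip_force: 0.2
```

```bash
python3 -m crank '[[[0,0,0.02,0,0,0,0],[0,0,0.02,0,0,0,0],[0,0,0.02,0,0,0,0],[0,0,0.02,0,0,0,0],[0,0,0,0,0,0,0],[0,0,0,0,0,0,0],[0,0,0,0,0,0,0],[0,0,0,0,0,0,0]]]'
```

```text
time_s: 23.45
eef_pos: [493.1, 149.4, 83.4]
ee_rot: [0.0, 0.669, 0.743, 0.0]
force: [-1.7, -0.8, 5.6]
grip_width: 0.001
grip_force: 2.8
```

Stroke +20 mm, lift well clear to the button side, and look at all the wheels.

```bash
python3 -m crank '[[[0,0.1,0.01,0,0,0,0],[0,0.1,0,0,0,0,0],[0,0.1,0,0,0,0,0],[0,0.1,0,0,0,0,0],[0,0.1,0,0,0,0,0],[0,0.1,0,0,0,0,0],[0,0.1,0,0,0,0,0],[0,0.1,0,0,0,0,0]]]'
python3 -m crank '[[[0,0,-0.2,0,0,0,0],[0,0,-1,0,0,0,0],[-0.6,-0.2,-1,0,0,0,0],[-0.6,-0.2,0,0,0,0,0],[-0.6,0,0,0,0,0,0],[-0.52,0,0,0,0,0,0],[0,0,0,0,0,0,0],[0,0,0,0,0,0,0]]]'
python3 - <<'E'
from h import *
rel(0,-80,105)
for n in("scene","top"): cv2.imwrite(f"pics/{n}3.png",capture(n))
a=cv2.imread("pics/scene3.png")[200:275,215:315];b=cv2.imread("pics/top3.png")[205:280,205:305]
cv2.imwrite("pics/v3.png",np.hstack([cv2.resize(i,(400,300),interpolation=cv2.INTER_CUBIC) for i in(a,b)]))
E
```

```text
time_s: 24.25
eef_pos: [513.5, 151.6, 83.3]
ee_rot: [0.001, 0.669, 0.743, 0.001]
force: [0.8, 1.2, 3.9]
grip_width: 0.001
grip_force: 2.0
time_s: 25.05
eef_pos: [508.8, 92.7, 137.3]
ee_rot: [-0.0, 0.67, 0.743, -0.0]
force: [-0.2, 0.7, 0.6]
grip_width: -0.003
grip_force: 0.0
t 25.05 pos [508.8  92.7 137.3] F [-0.16  0.72  0.64] w -0.0
shift units [0.005 0.033 1.293]
turn units [-0.007 -0.003 -0.045]
```

View pics/v3.png

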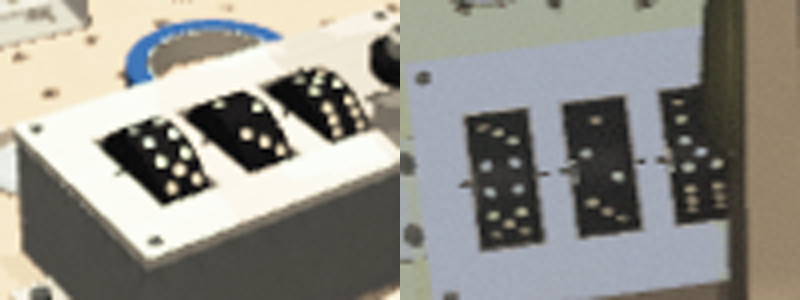

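All three are right: left shows 4 (dot rows 165 and 190 either side of its mark at 178), middle shows 2 (centre 165, mark 166), and right shows 5 with its centre dot at (700,152) near the mark. Now the button.

```bash
python3 -m crank '[[[0,0.03,0.8,0,0,0,0],[0,0,0.6,0,0,0,0],[0,0,0.16,0,0,0,0],[0,0,0.06,0,0,0,0],[0,0,0.02,0,0,0,0],[0,0,0,0,0,0,0],[0,0,0,0,0,0,0],[0,0,0,0,0,0,0]]]'
python3 -m crank '[[[0,0,0.02,0,0,0,0],[0,0,0.02,0,0,0,0],[0,0,0.02,0,0,0,0],[0,0,0.02,0,0,0,0],[0,0,0.02,0,0,0,0],[0,0,0,0,0,0,0],[0,0,0,0,0,0,0],[0,0,0,0,0,0,0]]]'
```

```text
time_s: 25.95
eef_pos: [509.8, 92.8, 97.1]
ee_rot: [0.0, 0.669, 0.743, 0.0]
force: [-0.5, 0.0, -0.6]
grip_width: -0.007
grip_force: 0.0
time_s: 26.75
eef_pos: [509.6, 92.8, 94.3]
ee_rot: [0.0, 0.669, 0.743, 0.0]
force: [0.5, -0.1, 0.4]
grip_width: -0.001
grip_force: 0.0
```

```bash
python3 -m crank '[[[0,0,0.02,0,0,0,0],[0,0,0.02,0,0,0,0],[0,0,0.02,0,0,0,0],[0,0,0.02,0,0,0,0],[0,0,0.02,0,0,0,0],[0,0,0.02,0,0,0,0],[0,0,0,0,0,0,0],[0,0,0,0,0,0,0]]]'
```

```text
time_s: 27.55
eef_pos: [509.7, 92.8, 91.4]
ee_rot: [0.0, 0.669, 0.743, 0.0]
force: [-0.6, 0.6, 4.3]
grip_width: -0.001
grip_force: 2.0
```

```bash
python3 -m crank '[[[0,0,0.02,0,0,0,0],[0,0,0.02,0,0,0,0],[0,0,0.02,0,0,0,0],[0,0,0.02,0,0,0,0],[0,0,0,0,0,0,0],[0,0,0,0,0,0,0],[0,0,0,0,0,0,0],[0,0,0,0,0,0,0]]]'
```

```text
time_s: 28.35
eef_pos: [509.7, 92.8, 89.4]
ee_rot: [0.0, 0.669, 0.743, 0.0]
force: [-0.6, 0.2, 6.4]
grip_width: -0.004
grip_force: 2.8
```

```bash
python3 -m crank '[[[0,0,-0.1,0,0,0,0],[0,0,-0.2,0,0,0,0],[0,0,-0.8,0,0,0,0],[-1,0,-1,0,0,0,0],[-1,0,-1,0,0,0,0],[-1,0,0,0,0,0,0],[-1,0,0,0,0,0,0],[0,0,0,0,0,0,0]]]'
python3 - <<'E'
from h import *
cv2.imwrite("pics/top4.png",capture("top"))
cv2.imwrite("pics/v4.png",cv2.resize(cv2.imread("pics/top4.png")[160:310,150:350],(800,600),interpolation=cv2.INTER_CUBIC))
E
```

```text
time_s: 29.15
eef_pos: [520.0, -8.8, 166.7]
ee_rot: [-0.0, 0.671, 0.742, -0.0]
force: [-0.9, -0.1, -1.2]
grip_width: -0.006
grip_force: 0.0
```

View pics/v4.png

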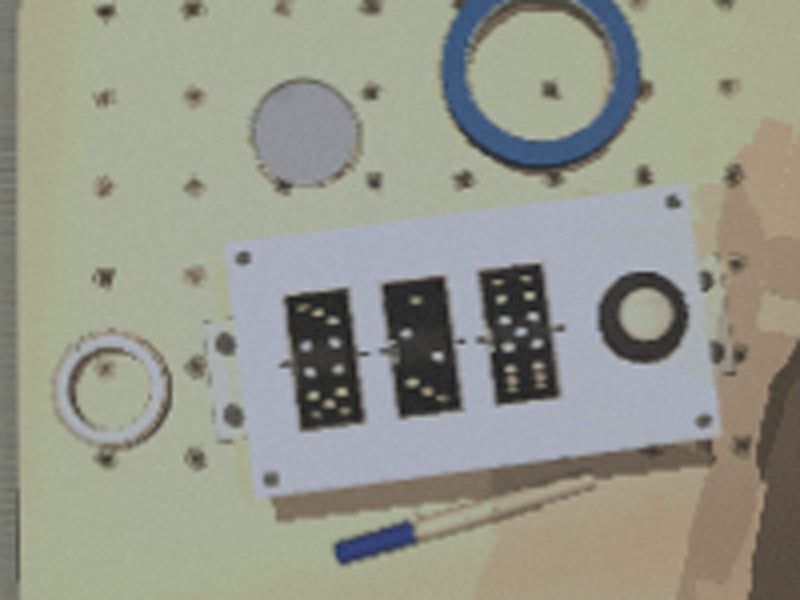

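The wheels read 4 (322,357), 2 (421,346) and 5 (521,332). The bystanders have not moved and the arm is clear.

```bash
python3 -c "
from rig import *
print(finish_job())"
```

```text
the job is handed in; nothing more can be done
None
```

The code is set to 4-2-5, the load button was pressed and released after that, and the job was handed in at about 29 s; the highest force I read was 7.1 N.

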